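Re-set the sprung stop collar on the sampler rail

ROBOT

A 6-joint arm with a two-finger parallel gripper is mounted at the origin on the work surface. World frame = base frame: x ahead of the robot, y to its left, z up, the work surface at z = 0. Lengths are in m, angles in rad, forces in N, time in s.
With the tool pointing down it reaches from about 0.35 to 0.85 m from the base axis. Payload 8.1 kg.
Tool frame: the origin (TCP) lies between the finger pads; the fingertips stand 19 mm ahead of it and the grasp point (between the pads) is the TCP; z points along the fingers, y is the line along which they close (so a half turn about z gives the same grasp; the last joint's range is limited). The gripper opens to 85 mm and grips with 20 to 120 N. Pads are 22 mm wide; open, the fingers measure 114 mm over their backs; the gripper's body (76 mm by 85 mm) begins 54 mm behind the grasp point. The pads swing forward as they close: fully open they stand 13 mm farther back than shut.
Start: joints at [-1.319, 0.13, 1.488, -0, 1.523, -0.085], TCP at [0.198, -0.566, 0.25] pointing down, gripper open.
Joint ranges: [-2.96, 2.96], [-0.89, 2.26], [0.02, 2.5], [-1.34, 4.48], [0, 2.73], [-2.66, 2.66]. Speed limits (rad/s): [2.39, 2.39, 2.79, 3.14, 3.14, 3.14].

INTERFACE

Orientations are given as a unit quaternion [w, x, y, z].
In Python, from workcell import arm, viewer, job gives the robot as it stands. The module is installed in compiled form; this text tells all that it offers.
- The arm moves only by the tool carry_out, never from a script. Its argument "series" is a list of rows, each a list of 2 entries, a list of its own where there are three numbers: the shift along the tool's x, y, z in cm, then the turn about the tool's z in degrees. In form: [[[tx, ty, tz], yaw], ...]. A call has 1 to 8 rows; each row shifts and turns the commanded pose from where the row before left it, along the tool's axes as they then stand; what a row does not reach is not made up. A row lasts 1/8 s, in which the tool goes at most 62.5 mm and 10.7 degrees, less where a joint would pass 70% of its speed; a pose out of reach is approached as far as the arm can. A call is refused whole if a number of a shift passes 6.25 or a number of a turn 10.7, either way. A call with a gripper value outside its range is refused whole. "claw" is the closure, from -1 (fully open) to 1 (shut), set as the call begins (left out, the last holds). The fingers move at their own pace and stop on an object; "newtons" is the grip in N (left out, the last holds). Time passes only in rows, so rows that do not move let the fingers close. It gives the time, the measured TCP pose, the force, the opening and the grip force at its end, in the units of the state.
- arm.get_obs(): the state, without advancing time (a new reading comes with each control period).
- viewer.grab_frame(name): name is "scene" or "top"; returns a dict with "image" (420x560x3 uint8, blue, green, red), "K" (3x3 intrinsics, pixels), "xyz" and "rotation" of the camera in the world. Camera axes: x right, y down, z forward; pixel columns grow to the right and rows downward; lengths in m; the calibration is good to about 2 mm. A picture is of the moment at which its call begins. There is no depth.
- job.job_done(): hands the job in; it is judged then, once.
The state is a dict: "time": time; "qpos": joint angles; "qvel": joint speeds; "effort": joint torques, N m; "position": TCP position; "ee_rot": TCP orientation; "wrist_force": force on the tool from outside, world axes, zero at the start; "moment": the same for the moment, N m; "gripper_width": finger opening in m; "grasp_force": force on a finger pad.
Only numpy, scipy, OpenCV 4.12 (cv2) and the standard library are available. Lean on these libraries where they do the work, as an engineer would, in place of code of your own. Each camera call takes 0.05 s, during which the arm holds its last target. There are 200 camera calls.

TASK

On the sampler rail, loosen the wing screw of the stop collar, slide the collar along the shaft up against the rubber buffer of the vial carriage until the buffer pushes back with about 10 newtons (never as much as 20), and tighten the screw again while you hold it there, so that the collar keeps the buffer pressed by itself. Then let go; leave the things lying around alone.

Things in the scene. Friction and masses are not known exactly. Their poses are not given: they have to be found in the camera images.
- rail: Fixed rail unit: grey base plate 110 x 400 mm, an aluminium pillar 50 x 24 mm, 70 mm high, at each end, and a horizontal steel shaft of 16 mm diameter, its axis 55 mm above the bench. Origin: centre of the base's underside. Its y axis runs along the shaft and points from the stop collar towards the vial carriage; z up. Position and yaw differ each time.
- tray: Vial carriage, immovable on the shaft: grey block 44 mm wide (x), 90 mm long (y), with black side trays of small vials, 154 mm wide over all; nothing on it is higher than 25 mm above the shaft axis. Origin on the shaft axis at the middle of its length; axes as the rail's. It carries the rubber buffer (see tray_end).
- tray_end (a point): Shaft axis at the carriage's end that faces the collar. Here a tube and a black sprung rubber sleeve (the buffer, 27 mm diameter, 20 mm long, round the shaft) stick out towards the collar (-y). The buffer's free face is 18 to 34 mm from this point, different each time and not measured. It yields along the shaft by 1 mm per 2.5 N from first touch, up to 9 mm.
- collar: Stop collar: dark knurled steel ring round the shaft, 38 mm diameter, 18 mm long along the shaft. Origin at its centre on the shaft axis, axes as the rail's. It does not turn. Clamped while the wing screw is tight; when loose it slides with about 2 N of drag, and the buffer pushes it back if let go loose. Free way to the buffer 65 to 145 mm.
- wing (a point): Flat steel wing of the set screw on top of the collar: 34 mm long, 9 mm thick, 26 mm high, its foot 9 mm above the collar's top. The point lies on the screw's vertical axis, 45 mm above the shaft axis, 9 mm below the wing's top; x along the wing's length, y across its thickness, z up. Pushing the wing along the shaft slides the loose collar.
- screw (a joint): Turn of the wing screw in rad, seen from above: 0 is its tight end stop, it grows anticlockwise (loosening) to a stop at 1.7. Starts at 0 to 0.1 (tight). Its nose clamps the shaft below 0.6, harder nearer to 0; from 0.6 on the collar is free; tight means below 0.25. It takes 0.1 to 0.2 N m and stays where it is left. At 0.6 the wing stands square across the shaft.
- bottle: Bystander: amber bottle with black cap, 56 mm diameter, 110 mm high, upright; origin at the centre of its underside.
- capbox: Bystander: open cardboard box 80 x 100 x 35 mm; origin at the centre of its underside.
- sparering: Bystander: spare shaft ring lying flat on the bench, 38 mm diameter, 18 mm high; origin at the centre of its underside.
- driver: Bystander: screwdriver 160 mm long lying on the bench; x points from handle to tip.

How it is judged:
By the outcome, as a careful person would: the job done as asked, in the order asked, and still so for the second after the job is handed in, with the robot touching nothing.
It also fails if it takes over 54 s, if anything falls off the work surface, if the arm or the gripper's body presses on something with over 40 N, if the wrist force passes 120 N, or if a joint passes its speed limit or range.

## Working session

There is one attempt and no reset: what is moved stays moved. The work goes in short steps, Python scripts to look and compute and a tool call to move; the robot and the scene stay as the last step left them, time stands still between calls to the robot, and variables do not carry over. Pictures are saved under pics/ and viewed, at most 10 in all, crops included, and the job is handed in when it is done.

Besides the shell and the picture viewer there is one more tool, called after ">>>" as name([rows], argument=value, ...), one row to a line, values as JSON. carry_out: Moves the arm, as the interface text tells. Its arguments: {"type":"object","properties":{"series":{"type":"array","items":{"type":"array"}},"claw":{"type":"number"},"newtons":{"type":"number"}},"required":["series"]}

```bash
mkdir -p pics; python3 - <<'E'
from workcell import arm, viewer
import cv2,pickle
d={n:viewer.grab_frame(n) for n in("top","scene")}
pickle.dump(d,open('f0.pkl','wb'))
for n in d:
    cv2.imwrite(f'pics/{n}0.png',d[n]['image']); print(n,d[n]['K'],d[n]['xyz'],d[n]['rotation'])
print(arm.get_obs())
E
```

```text
top [[505.3993211    0.         270.87331582]
 [  0.         505.3993211  210.44745947]
 [  0.           0.           1.        ]] [ 0.45728197 -0.02526714  0.89253434] [ 0.05266619 -0.70557036  0.70566164 -0.03792617]
scene [[477.35118899   0.         278.72499695]
 [  0.         477.35118899 202.17064553]
 [  0.           0.           1.        ]] [ 1.30201511 -0.12043619  0.62394406] [-0.34020998  0.67245581  0.58675615 -0.2962728 ]
{'time': 0.1, 'qpos': array([-1.31941012e+00,  1.31104025e-01,  1.48920099e+00, -3.08654925e-05,
        1.52299432e+00, -8.54021971e-02]), 'qvel': array([ 1.16600177e-03, -2.21696940e-03, -1.57576412e-03, -7.32389296e-04,
        1.46970713e-05,  8.56657117e-04]), 'effort': array([ 2.19618218e-03, -5.70951498e+01, -5.01943159e+01,  4.80243557e-05,
        8.08217068e-03,  1.15327617e-05]), 'position': array([ 0.19816563, -0.56582694,  0.24932151]), 'ee_rot': array([-8.49126835e-04,  9.85854684e-01,  1.67600160e-01, -8.61006984e-05]), 'wrist_force': array([ 0.04971745, -0.13997175,  0.18303989]), 'moment': array([-0.02474421, -0.02819724,  0.02793516]), 'grasp_force': 0.0, 'gripper_width': 0.08538667972538799}
```

View pics/top0.png

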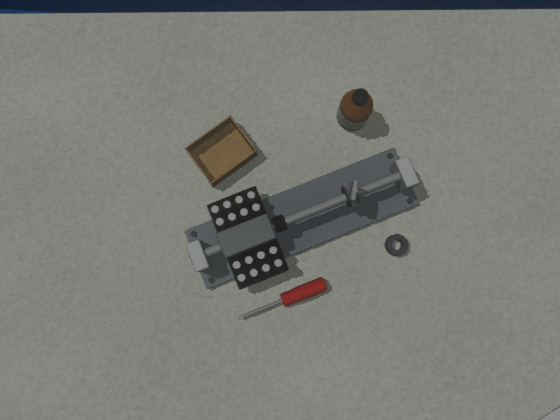

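View pics/scene0.png

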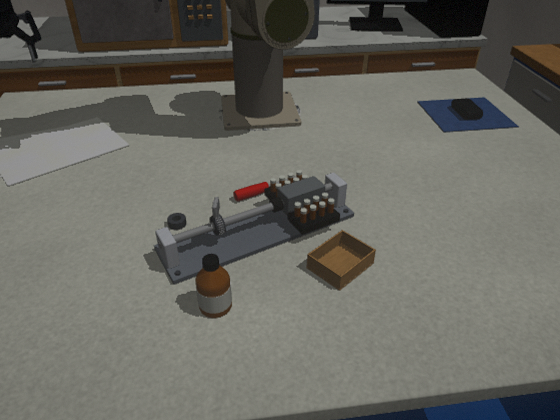

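The top view shows the pillars at about (198,255) and (407,172), the collar with its wing near (352,193) and the buffer near (280,223). The bystanders are clear of the shaft. Next I'll enlarge the rail.

```bash
cat > h.py <<'E'
import numpy as np, cv2, pickle
from scipy.spatial.transform import Rotation as R
def rot(f):
    q=np.array(f['rotation'])
    return R.from_quat(q[[1,2,3,0]]).as_matrix()
def ray(f,u,v,z):
    d=rot(f)@np.linalg.inv(f['K'])@[u,v,1]; c=np.array(f['xyz']); return c+d*(z-c[2])/d[2]
def proj(f,p):
    x=f['K']@(rot(f).T@(np.array(p)-f['xyz'])); return x[:2]/x[2]
E
python3 - <<'E'
from h import *
d=pickle.load(open('f0.pkl','rb'));t=d['top']
for p,z in [((198,255),.07),((407,172),.07),((194,234),.01),((390,156),.01),((410,201),.01),((212,280),.01),((352,193),.1)]:
    print(p,ray(t,*p,z).round(4))
im=t['image'];a=cv2.resize(im[140:300,180:430],None,fx=3.2,fy=3.2,interpolation=cv2.INTER_CUBIC);cv2.imwrite('pics/topz.png',cv2.convertScaleAbs(a,alpha=1.5))
im=d['scene']['image'];a=cv2.resize(im[165:285,150:360],None,fx=3.8,fy=3.8,interpolation=cv2.INTER_CUBIC);cv2.imwrite('pics/scz.png',cv2.convertScaleAbs(a,alpha=1.5))
E
```

```text
(198, 255) [0.4904 0.1105 0.07  ]
(407, 172) [ 0.6269 -0.2324  0.07  ]
(194, 234) [0.5296 0.1282 0.01  ]
(390, 156) [ 0.6683 -0.2184  0.01  ]
(410, 201) [ 0.5874 -0.251   0.01  ]
(212, 280) [0.4496 0.0952 0.01  ]
(352, 193) [ 0.5871 -0.1371  0.1   ]
```

View pics/topz.png

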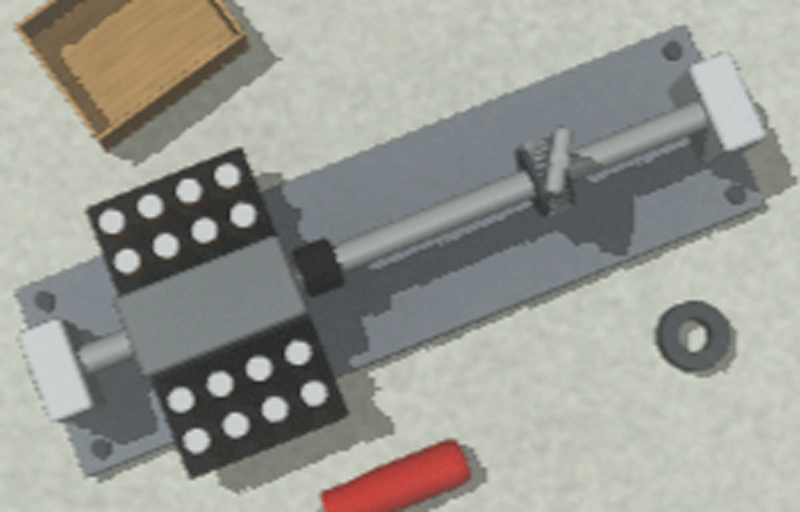

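View pics/scz.png

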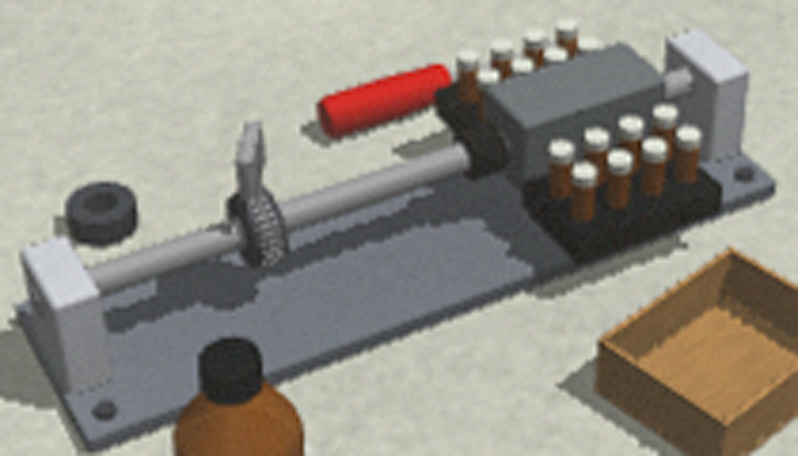

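The collar ring is around zoomed (548,175), the wing's top edge runs from about (563,128) to (549,190), and the buffer face is near (340,265). In the scene crop, the wing top is at (256,123). Next I'll fit the geometry and overlay a model to check it.

```bash
cat > model.py <<'E'
from h import *
d=pickle.load(open('f0.pkl','rb'));t=d['top'];s=d['scene']
A=ray(t,729/3.2+180,103/3.2+140,.07);B=ray(t,56/3.2+180,370/3.2+140,.07)
holes=[ray(t,u/3.2+180,v/3.2+140,.01) for u,v in[(45,300),(672,50),(736,195),(102,449)]]
print('pillar mid',(A+B)/2,'holes mid',np.mean(holes,0),'len',np.linalg.norm(A-B))
y=B-A;print('yaw pillars',np.degrees(np.arctan2(-y[0],y[1])))
h=np.array(holes);y2=(h[0]+h[3]-h[1]-h[2])[:2];print('yaw holes',np.degrees(np.arctan2(-y2[0],y2[1])))
E
cat > ov.py <<'E'
from model import *
import sys
x0,y0,yaw,sc,scr,sb=map(float,sys.argv[1:7])
yaw=np.radians(yaw);M=R.from_euler('z',yaw).as_matrix();O=np.array([x0,y0,0])
W=lambda p:O+M@np.array(p)
def seg(l):
    return [W(p) for p in l]
th=np.linspace(0,2*np.pi,40)
L=[]
for yy in(sc-.009,sc+.009):L.append(seg([(.019*np.cos(a),yy,.055+.019*np.sin(a)) for a in th]))
L.append(seg([(.0135*np.cos(a),sb,.055+.0135*np.sin(a)) for a in th]))
c,sn=np.cos(scr-.6),np.sin(scr-.6)
for z in(.083,.109):L.append(seg([(c*a-sn*b,sc+sn*a+c*b,z) for a,b in[(.017,.0045),(-.017,.0045),(-.017,-.0045),(.017,-.0045),(.017,.0045)]]))
for q in(-1,1):
    L.append(seg([(a,q*.188+b,.07) for a,b in[(.025,.012),(-.025,.012),(-.025,-.012),(.025,-.012),(.025,.012)]]))
L.append(seg([(a,b,.01) for a,b in[(.055,.2),(-.055,.2),(-.055,-.2),(.055,-.2),(.055,.2)]]))
out=[]
for f,(u0,v0,w,h_),k in((t,(250,145,170,110),4.6),(s,(150,165,210,110),3.8)):
    im=cv2.convertScaleAbs(cv2.resize(f['image'][v0:v0+h_,u0:u0+w],None,fx=k,fy=k,interpolation=cv2.INTER_CUBIC),alpha=1.5)
    for l in L:
        P=np.array([(proj(f,p)-[u0,v0]+.5)*k for p in l]);cv2.polylines(im,[np.int32(P)],False,(0,255,0),1)
    out.append(cv2.resize(im,(520,int(im.shape[0]*520/im.shape[1]))))
cv2.imwrite(sys.argv[7],np.vstack(out)[:600]); print(out[0].shape,out[1].shape,'wing',W((0,sc,.1)),'wingyaw',np.degrees(yaw+scr-.6))
E
python3 - <<'E'
from model import *
for u,v in[(563,128),(549,190),(556,158)]:print(ray(t,u/3.2+180,v/3.2+140,.109))
print(ray(t,340/3.2+180,262/3.2+140,.06))
E
python3 ov.py .559 -.0613 21.8 -.0816 .05 .065 pics/ov1.png
```

```text
pillar mid [ 0.55797626 -0.06116856  0.07      ] holes mid [ 0.55889601 -0.06145451  0.01      ] len 0.37128698815805383
yaw pillars 21.686699399192804
yaw holes 21.823158941365215
[ 0.60631196 -0.14237092  0.109     ]
[ 0.57556616 -0.13493412  0.109     ]
[ 0.59139859 -0.13865343  0.109     ]
[ 0.54551303 -0.03329195  0.06      ]
pillar mid [ 0.55797626 -0.06116856  0.07      ] holes mid [ 0.55889601 -0.06145451  0.01      ] len 0.37128698815805383
yaw pillars 21.686699399192804
yaw holes 21.823158941365215
(336, 520, 3) (272, 520, 3) wing [ 0.58930362 -0.13706444  0.1       ] wingyaw -9.712678732195275
```

View pics/ov1.png

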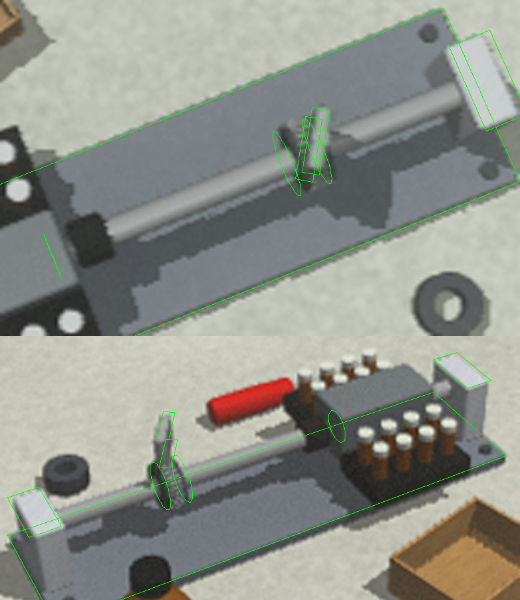

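The overlay fits to within 1–2 mm, with the wing at about (0.590, -0.138) and yaw about -11°. I'll approach above it.

>>> carry_out([
  [[0,0,0],10.1],
  [[0,0,0],10.1],
  [[0,0,0],10.1],
  [[2.5,-4.1,0],0],
  [[2.5,-4.1,0],0],
  [[2.5,-4.1,0],0],
  [[2.5,-4.1,0],0],
  [[2.5,-4.1,0],0],
], claw=-1, newtons=60)

```text
time: 1.1
position: [0.3608, -0.3874, 0.2498]
ee_rot: [-0.0, 0.995, -0.096, -0.0]
wrist_force: [-0.4, -1.7, 0.6]
gripper_width: 0.0855
grasp_force: 0.0
```

>>> carry_out([
  [[2.5,-4.1,0],0],
  [[2.5,-4.1,0],0],
  [[2.5,-4.1,0],0],
  [[2.5,-4.1,0],0],
  [[2.5,-4.1,1],0],
  [[2.5,-4.1,2],0],
  [[0.2,-0.3,2],0],
  [[0,0,0],0],
])

```text
time: 2.1
position: [0.5552, -0.1728, 0.1974]
ee_rot: [-0.001, 0.995, -0.095, -0.003]
wrist_force: [-0.8, -0.1, 0.3]
gripper_width: 0.0854
grasp_force: 0.0
```

```bash
cat > go.py <<'E'
import sys; sys.argv
from h import *
from workcell import arm
o=arm.get_obs(); q=o['ee_rot'];M=R.from_quat(q[[1,2,3,0]]).as_matrix()
print('t',o['time'],'pos',o['position'].round(4),'yaw',np.degrees(np.arctan2(M[1,0],M[0,0])).round(2),'tilt',M[:,2].round(4),'F',o['wrist_force'].round(2),'M',o['moment'].round(3),'w',o['gripper_width'],o['grasp_force'],'q6',o['qpos'][5])
a=np.radians(21.8); ry=np.array([-np.sin(a),np.cos(a),0]); rx=np.array([np.cos(a),np.sin(a),0])
print('rail-y in tool',(M.T@ry).round(4),'F along rail y,x',(o['wrist_force']@ry).round(2),(o['wrist_force']@rx).round(2))
if len(sys.argv)>3: print('delta cm',(100*M.T@(np.array(list(map(float,sys.argv[1:4])))-o['position'])).round(2))
P=o['position']-[.559,-.0613,0]; print('rail x,y mm',(1000*P@rx).round(2),(1000*P@ry).round(2))
E
python3 go.py .5898 -.138 .102
```

```text
t 2.1 pos [ 0.5552 -0.1728  0.1974] yaw -10.95 tilt [-0.005   0.0016 -1.    ] F [-0.78 -0.11  0.33] M [-0.052 -0.012 -0.008] w 0.08544955632248112 0.0 q6 1.3722289536161205
rail-y in tool [-0.5409 -0.8411  0.0034] F along rail y,x 0.19 -0.76
delta cm [ 2.78 -4.07  9.53]
rail x,y mm -44.91 -102.16
```

>>> carry_out([
  [[1.4,-2,1],0],
  [[1.4,-2,1],0],
  [[0,0,0],0],
])

```text
time: 2.48
position: [0.5917, -0.1399, 0.1801]
ee_rot: [-0.0, 0.995, -0.096, -0.0]
wrist_force: [-0.4, -0.1, -0.1]
gripper_width: 0.0853
grasp_force: 0.0
```

```bash
python3 go.py .5898 -.138 .102
python3 - <<'E'
from workcell import viewer
import cv2,numpy as np,pickle
f={n:viewer.grab_frame(n) for n in('top','scene')};pickle.dump(f,open('f1.pkl','wb'))
a=[cv2.resize(f[n]['image'][v:v+100,u:u+130],(390,300)) for n,u,v in(('top',290,140),('scene',150,150))]
cv2.imwrite('pics/c1.png',cv2.convertScaleAbs(np.hstack(a),alpha=1.5))
E
```

```text
t 2.475 pos [ 0.5917 -0.1399  0.1801] yaw -11.01 tilt [-9.e-04  3.e-04 -1.e+00] F [-0.39 -0.11 -0.09] M [-0.034 -0.     0.002] w 0.08531674606044543 0.0 q6 1.4465203729574638
rail-y in tool [-5.418e-01 -8.405e-01  6.000e-04] F along rail y,x 0.04 -0.41
delta cm [-0.22 -0.15  7.81]
rail x,y mm 1.2 -85.1
```

View pics/c1.png

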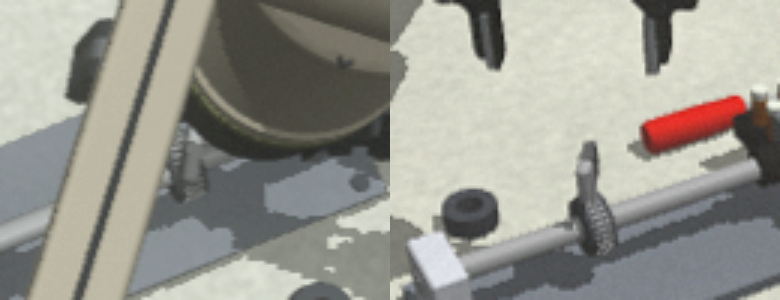

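The fingers straddle the wing from above in the scene view (tips at (493,65) and (652,70), wing at (588,150)). I'll descend and close.

>>> carry_out([
  [[-0.1,-0.1,2.6],0],
  [[-0.1,0,2.6],0],
  [[0,0,2.6],0],
  [[0,0,0],0],
  [[0,0,0],0],
])

```text
time: 3.2
position: [0.5907, -0.1392, 0.104]
ee_rot: [0.0, 0.995, -0.096, 0.001]
wrist_force: [0.5, -0.6, -0.5]
gripper_width: 0.0856
grasp_force: 0.0
```

>>> carry_out([
  [[0,0,0],0],
  [[0,0,0],0],
  [[0,0,0],0],
  [[0,0,0],0],
  [[0,0,0],0],
  [[0,0,0],0],
], claw=1, newtons=40)

```text
time: 3.95
position: [0.5901, -0.1389, 0.1025]
ee_rot: [0.001, 0.995, -0.096, -0.0]
wrist_force: [-2.2, -4.7, 2.8]
gripper_width: 0.0085
grasp_force: 43.5
```

```bash
python3 go.py .5898 -.138 .102
```

```text
t 3.95 pos [ 0.5901 -0.1389  0.1025] yaw -11.01 tilt [-2.e-04 -1.e-03 -1.e+00] F [-2.17 -4.68  2.84] M [-0.812  0.489  0.097] w 0.008498393656247136 43.53668957948685 q6 1.4481252159702003
rail-y in tool [-0.5418 -0.8405 -0.0009] F along rail y,x -3.54 -3.75
delta cm [-0.04 -0.08  0.05]
rail x,y mm 0.05 -83.58
```

>>> carry_out([
  [[0,0,0],-9],
  [[0,0,0],-9],
  [[0,0,0],-9],
  [[0,0,0],-9],
  [[0,0,0],-9],
  [[0,0,0],-7],
  [[0,0,0],0],
], newtons=60)

```text
time: 4.82
position: [0.5899, -0.1386, 0.1024]
ee_rot: [0.0, 0.937, 0.35, -0.0]
wrist_force: [-3.2, -3.5, 3.7]
gripper_width: 0.0077
grasp_force: 63.3
```

```bash
python3 go.py
```

```text
t 4.825 pos [ 0.5899 -0.1386  0.1024] yaw 40.95 tilt [-6.e-04 -5.e-04 -1.e+00] F [-3.23 -3.47  3.74] M [-0.609  0.745  0.081] w 0.007741643768535167 63.31478454172611 q6 0.5412054024502188
rail-y in tool [ 3.281e-01 -9.446e-01 -2.000e-04] F along rail y,x -2.03 -4.29
rail x,y mm 0.01 -83.28
```

>>> carry_out([
  [[0.16,-0.47,0],0],
  [[0.33,-0.94,0],0],
  [[0.33,-0.94,0],0],
  [[0.33,-0.94,0],0],
  [[0.33,-0.94,0],0],
  [[0,0,0],0],
])

```text
time: 5.58
position: [0.5728, -0.0958, 0.1024]
ee_rot: [-0.001, 0.937, 0.349, -0.001]
wrist_force: [-6.5, 0.0, 6.1]
gripper_width: 0.0078
grasp_force: 63.5
```

```bash
python3 go.py
```

```text
t 5.575 pos [ 0.5728 -0.0958  0.1024] yaw 40.86 tilt [-1.7e-03  7.0e-04 -1.0e+00] F [-6.49  0.02  6.13] M [-0.039  1.131  0.053] w 0.007779612387731132 63.537703827023506 q6 0.6034976103106107
rail-y in tool [ 0.3266 -0.9452  0.0012] F along rail y,x 2.43 -6.02
rail x,y mm 0.01 -37.11
```

>>> carry_out([
  [[0.33,-0.94,0],0],
  [[0.33,-0.94,0],0],
  [[0.33,-0.94,0],0],
  [[0.33,-0.94,0],0],
  [[0,0,0],0],
  [[0,0,0],0],
  [[0,0,0],0],
])

```text
time: 6.45
position: [0.5581, -0.059, 0.1024]
ee_rot: [-0.001, 0.937, 0.349, -0.001]
wrist_force: [-6.9, -0.6, 8.2]
gripper_width: 0.0073
grasp_force: 63.7
```

```bash
python3 go.py
```

```text
t 6.45 pos [ 0.5581 -0.059   0.1024] yaw 40.85 tilt [-1.9e-03  8.0e-04 -1.0e+00] F [-6.94 -0.62  8.21] M [-0.034  1.299  0.081] w 0.007314625978662867 63.65403100848198 q6 0.6608378029297558
rail-y in tool [ 0.3263 -0.9453  0.0014] F along rail y,x 2.0 -6.67
rail x,y mm 0.01 2.45
```

>>> carry_out([
  [[0.07,-0.19,0],0],
  [[0.07,-0.19,0],0],
  [[0.07,-0.19,0],0],
  [[0.07,-0.19,0],0],
  [[0.07,-0.19,0],0],
])

```text
time: 7.08
position: [0.5547, -0.0504, 0.1024]
ee_rot: [0.0, 0.937, 0.349, -0.001]
wrist_force: [-5.7, -4.8, 6.3]
gripper_width: 0.0077
grasp_force: 63.7
```

```bash
python3 go.py
```

```text
t 7.075 pos [ 0.5547 -0.0504  0.1024] yaw 40.83 tilt [-1.5e-03 -7.0e-04 -1.0e+00] F [-5.66 -4.75  6.29] M [-0.79   1.156  0.067] w 0.007677078965168701 63.701141998171806 q6 0.6764145507165338
rail-y in tool [ 0.326  -0.9454 -0.    ] F along rail y,x -2.31 -7.02
rail x,y mm 0.02 11.72
```

>>> carry_out([
  [[0.06,-0.19,0],0],
  [[0.06,-0.19,0],0],
  [[0,0,0],0],
  [[0,0,0],0],
])

```text
time: 7.58
position: [0.5531, -0.0465, 0.1024]
ee_rot: [-0.0, 0.937, 0.349, -0.001]
wrist_force: [-5.3, -3.8, 6.9]
gripper_width: 0.0079
grasp_force: 63.6
```

```bash
python3 go.py
```

```text
t 7.575 pos [ 0.5531 -0.0465  0.1024] yaw 40.83 tilt [-1.6e-03 -2.0e-04 -1.0e+00] F [-5.28 -3.79  6.93] M [-0.621  1.152  0.107] w 0.007916858295794435 63.6481037735939 q6 0.6822981433692119
rail-y in tool [ 3.261e-01 -9.453e-01  4.000e-04] F along rail y,x -1.56 -6.31
rail x,y mm -0.01 15.94
```

>>> carry_out([
  [[0.03,-0.09,0],0],
  [[0.03,-0.1,0],0],
  [[0.03,-0.09,0],0],
])

```text
time: 7.95
position: [0.552, -0.044, 0.1024]
ee_rot: [0.0, 0.937, 0.349, -0.001]
wrist_force: [-5.4, -5.1, 4.8]
gripper_width: 0.0079
grasp_force: 63.5
```

```bash
python3 go.py
```

```text
t 7.95 pos [ 0.552  -0.044   0.1024] yaw 40.82 tilt [-1.3e-03 -5.0e-04 -1.0e+00] F [-5.42 -5.11  4.83] M [-0.701  0.947  0.107] w 0.007920850692115984 63.49799148738384 q6 0.6868302938709967
rail-y in tool [ 0.326  -0.9454 -0.    ] F along rail y,x -2.73 -6.93
rail x,y mm -0.05 18.62
```

>>> carry_out([
  [[0.03,-0.09,0],0],
  [[0.03,-0.1,0],0],
])

```text
time: 8.2
position: [0.5513, -0.0422, 0.1024]
ee_rot: [0.0, 0.937, 0.349, -0.001]
wrist_force: [-5.1, -4.5, 6.1]
gripper_width: 0.0079
grasp_force: 63.5
```

```bash
python3 go.py
```

```text
t 8.2 pos [ 0.5513 -0.0422  0.1024] yaw 40.83 tilt [-1.2e-03 -5.0e-04 -1.0e+00] F [-5.09 -4.5   6.05] M [-0.755  0.927  0.108] w 0.007851573398615051 63.474852964282036 q6 0.6897970329749424
rail-y in tool [ 0.326  -0.9454  0.    ] F along rail y,x -2.29 -6.39
rail x,y mm -0.07 20.64
```

>>> carry_out([
  [[0.03,-0.1,0],0],
  [[0.03,-0.09,0],0],
])

```text
time: 8.45
position: [0.5505, -0.0403, 0.1024]
ee_rot: [0.0, 0.937, 0.349, -0.001]
wrist_force: [-4.2, -4.8, 5.1]
gripper_width: 0.0078
grasp_force: 63.5
```

```bash
python3 go.py|tail -2
```

```text
rail-y in tool [ 0.326  -0.9454  0.    ] F along rail y,x -2.9 -5.64
rail x,y mm -0.08 22.65
```

>>> carry_out([
  [[0.03,-0.1,0],0],
  [[0.03,-0.09,0],0],
])

```text
time: 8.7
position: [0.5498, -0.0384, 0.1024]
ee_rot: [0.0, 0.937, 0.349, -0.001]
wrist_force: [-4.8, -4.2, 4.8]
gripper_width: 0.0078
grasp_force: 63.4
```

```bash
python3 go.py|tail -2
```

```text
rail-y in tool [ 0.3261 -0.9453  0.    ] F along rail y,x -2.15 -6.03
rail x,y mm -0.08 24.67
```

>>> carry_out([
  [[0.03,-0.1,0],0],
  [[0.03,-0.09,0],0],
])

```text
time: 8.95
position: [0.5492, -0.037, 0.1024]
ee_rot: [0.0, 0.937, 0.349, -0.0]
wrist_force: [-3.0, -6.5, 3.1]
gripper_width: 0.0081
grasp_force: 63.2
```

>>> carry_out([
  [[0.04,-0.1,0],0],
])

```text
time: 9.07
position: [0.5489, -0.0363, 0.1024]
ee_rot: [0.001, 0.937, 0.349, -0.0]
wrist_force: [-3.7, -8.3, 4.1]
gripper_width: 0.008
grasp_force: 63.1
```

```bash
python3 go.py|tail -2
```

```text
rail-y in tool [ 0.326  -0.9454 -0.0015] F along rail y,x -6.31 -6.49
rail x,y mm -0.1 26.96
```

>>> carry_out([
  [[0.03,-0.1,0],0],
  [[0.03,-0.09,0],0],
  [[0,0,0],0],
])

```text
time: 9.45
position: [0.5484, -0.0351, 0.1025]
ee_rot: [0.001, 0.937, 0.349, -0.0]
wrist_force: [-2.1, -10.4, 2.0]
gripper_width: 0.0081
grasp_force: 62.9
```

```bash
python3 go.py
```

```text
t 9.45 pos [ 0.5484 -0.0351  0.1025] yaw 40.81 tilt [ 3.0e-04 -2.5e-03 -1.0e+00] F [ -2.1  -10.38   2.  ] M [-1.752  0.365  0.095] w 0.008087072194156091 62.94217497110367 q6 0.7036863110775361
rail-y in tool [ 0.3258 -0.9454 -0.0025] F along rail y,x -8.86 -5.81
rail x,y mm -0.14 28.32
```

>>> carry_out([
  [[0.03,-0.1,0],0],
  [[0.03,-0.09,0],0],
  [[0,0,0],0],
])

```text
time: 9.82
position: [0.5478, -0.0338, 0.1025]
ee_rot: [0.002, 0.937, 0.349, -0.0]
wrist_force: [-0.5, -12.5, 0.3]
gripper_width: 0.0079
grasp_force: 62.7
```

```bash
python3 go.py
```

```text
t 9.825 pos [ 0.5478 -0.0338  0.1025] yaw 40.8 tilt [ 0.001  -0.0035 -1.    ] F [ -0.47 -12.55   0.33] M [-2.16   0.091  0.16 ] w 0.007892395131531435 62.67464719712734 q6 0.7067668242542074
rail-y in tool [ 0.3256 -0.9455 -0.0036] F along rail y,x -11.47 -5.1
rail x,y mm -0.15 29.65
```

>>> carry_out([
  [[0,0,0],6],
  [[0,0,0],6],
  [[0,0,0],5],
  [[0,0,0],0],
])

```text
time: 10.32
position: [0.5479, -0.0338, 0.1025]
ee_rot: [0.002, 0.979, 0.205, 0.0]
wrist_force: [0.0, -12.0, 0.0]
gripper_width: 0.0081
grasp_force: 62.7
```

```bash
python3 go.py
```

```text
t 10.325 pos [ 0.5479 -0.0338  0.1025] yaw 23.71 tilt [ 9.0e-04 -3.4e-03 -1.0e+00] F [ 1.000e-02 -1.197e+01  3.000e-02] M [-2.176  0.048 -0.122] w 0.008076049633586312 62.70241253077984 q6 1.0049218205918558
rail-y in tool [ 0.0334 -0.9994 -0.0035] F along rail y,x -11.12 -4.44
rail x,y mm -0.14 29.64
```

>>> carry_out([
  [[0,0,0],7],
  [[0,0,0],7],
  [[0,0,0],7],
  [[0,0,0],7],
  [[0,0,0],6],
  [[0,0,0],0],
  [[0,0,0],0],
])

```text
time: 11.2
position: [0.5479, -0.0339, 0.1026]
ee_rot: [0.002, 0.996, -0.089, 0.001]
wrist_force: [1.0, -11.7, 0.9]
gripper_width: 0.0081
grasp_force: 62.8
```

```bash
python3 go.py
```

```text
t 11.2 pos [ 0.5479 -0.0339  0.1026] yaw -10.22 tilt [ 0.0011 -0.0034 -1.    ] F [  1.03 -11.74   0.93] M [-2.156  0.064 -0.136] w 0.00814177511347293 62.767712473869324 q6 1.5971949133459957
rail-y in tool [-0.5303 -0.8478 -0.0035] F along rail y,x -11.28 -3.41
rail x,y mm -0.1 29.6
```

>>> carry_out([
  [[0,0,0],1.5],
  [[0,0,0],0],
  [[0.08,0.12,0],0],
  [[0.08,0.12,0],0],
  [[0,0,0],0],
])

```text
time: 11.82
position: [0.5483, -0.0347, 0.1025]
ee_rot: [0.0, 0.995, -0.102, -0.0]
wrist_force: [-4.4, -4.4, 5.5]
gripper_width: 0.0071
grasp_force: 63.5
```

```bash
python3 go.py
```

```text
t 11.825 pos [ 0.5483 -0.0347  0.1025] yaw -11.69 tilt [-7.e-04 -2.e-04 -1.e+00] F [-4.38 -4.4   5.51] M [-0.595  0.794  0.012] w 0.0071041048454426655 63.52831609547138 q6 1.6186027641318037
rail-y in tool [-0.5518 -0.834   0.    ] F along rail y,x -2.46 -5.7
rail x,y mm -0.04 28.66
```

The collar holds: the force fell with only pad flex. I'll release with a partial opening and then go up.

>>> carry_out([
  [[0,0,0],0],
  [[0,0,0],0],
  [[0,0,0],0],
  [[0,0,-1],0],
  [[0,0,-2],0],
  [[0,0,-4],0],
  [[0,0,-4],0],
  [[0,0,-4],0],
], claw=0.45)

```text
time: 12.82
position: [0.5486, -0.0343, 0.2545]
ee_rot: [-0.0, 0.995, -0.1, 0.0]
wrist_force: [0.8, 0.3, 0.4]
gripper_width: 0.0234
grasp_force: 0.0
```

>>> carry_out([
  [[-4,4,0],0],
  [[-4,4,0],0],
  [[-4,4,0],0],
  [[-4,4,0],0],
  [[-4,4,0],0],
  [[-4,4,0],0],
  [[0,0,0],0],
  [[0,0,0],0],
])

```text
time: 13.82
position: [0.2658, -0.2219, 0.253]
ee_rot: [0.0, 0.995, -0.101, 0.001]
wrist_force: [0.4, -0.4, 0.2]
gripper_width: 0.0236
grasp_force: 0.0
```

```bash
python3 go.py
python3 - <<'E'
from workcell import viewer
import cv2,numpy as np,pickle
f={n:viewer.grab_frame(n) for n in('top','scene')};pickle.dump(f,open('f2.pkl','wb'))
a=[cv2.resize(f[n]['image'][v:v+130,u:u+170],(400,306),interpolation=cv2.INTER_CUBIC) for n,u,v in(('top',220,140),('scene',190,150))]
cv2.imwrite('pics/end.png',cv2.convertScaleAbs(np.hstack(a),alpha=1.5))
E
```

```text
t 13.825 pos [ 0.2658 -0.2219  0.253 ] yaw -11.59 tilt [ 1.4e-03 -7.0e-04 -1.0e+00] F [ 0.37 -0.43  0.17] M [ 0.001 -0.073 -0.047] w 0.023567808727956618 0.0 q6 0.9285311844336818
rail-y in tool [-0.5504 -0.8349 -0.0012] F along rail y,x -0.53 0.18
rail x,y mm -331.89 -40.19
```

View pics/end.png

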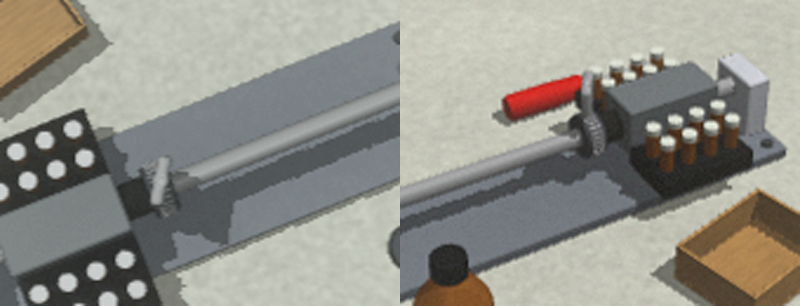

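The end picture shows the collar pressed against the buffer (top view, about (155,190)). The wing is back at its tight angle, the gripper is clear and the bystanders are untouched.

```bash
python3 -c "
from workcell import job
print(job.job_done())"
```

```text
the job is handed in; nothing more can be done
None
```

The collar is clamped against the buffer at an estimated 9 N (worked out from the wrist force, not measured directly), the screw is back at about its starting tight angle, the bystanders were not touched, and the job was handed in at about 14 s.

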